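# Clamp a bottle on the bench shaker

### The job

Load the shaker: stand the white plastic bottle upright on the shaker's rubber mat between the two jaws and let go of it. Then hold the jaw's release button down and, with it held, slide the jaw against the bottle until the spring pad is well pressed in and the bottle sits in the V of the fixed jaw; let go so that the lock catches and the bottle stays gripped. Leave the brown bottle standing where it is.

Things in the scene. Friction and masses are not known exactly. Their poses are not given: they have to be found in the camera images.
- shaker: Bench shaker, fixed: white housing 100 x 256 mm, with an aluminium platform on top at z 77 mm. Origin: centre of its underside, z up; +y (its long axis) is the jaw's closing direction; the control panel is on the -x side. The bottle stands on the rubber mat, top at z 79 mm, x -45 to 45, y 0 to 104 mm. A notched strip for the lock, up to z 103 mm, runs beside the jaw's rail at x -34 to -24, y -116 to -4 mm.
- v_seat (a point): Where the bottle's centre ends up when it stands on the mat seated in the fixed jaw: at x 0, y 74, z 145 mm in the shaker's frame, same axes. The fixed jaw, at the +y end of the platform, is a rubber-lined V of 120 degrees opening to -y: x -36 to 36 mm, z 97 to 141 mm, its root 31 mm from this point towards +y.
- clamp (a joint): Travel of the sliding jaw along the shaker's +y, 0 (open) to 0.072 m; it starts at 0 to 0.021. Locked in notches (every 6 mm, 1 mm play) unless the release button is down; then it slides freely but for 1 N of friction and some grease drag (2 N at 50 mm/s). The pad touches a bottle seated in the V at 0.056 and is pressed right in at 0.068. Let go between notches, the pad's spring pushes the jaw back by up to 7 mm, into a notch.
- release (a joint): Travel of the release button, 0 (up, locked) to 0.008 m (fully down). Its spring pushes up with 4 N at the top, 8 N fully down. The lock is free when the button is more than 0.004 m down. It reads 0 when the lock sits in a notch, about 0.0035 when it rides on a tooth.
- button_top (a point): Centre of the release button's top face, at z 115 mm in the shaker's frame when up; it moves with the button; axes as the shaker's. Ribbed black plate on the sliding jaw, 34 mm (x) by 52 mm (y), pressed from above. At each y end a guard rises 12 mm above it, 56 mm between the guards: a fingertip holding the button down pushes the jaw by the guard. Open at both x sides. The jaw's head is 42 mm away towards +y.
- pad_face (a point): Centre of the rubber face of the spring pad on the sliding jaw, z 122 mm in the shaker's frame, looking towards the fixed jaw (+y of the shaker); axes as the shaker's. The pad is 60 mm wide and 32 mm high and yields up to 12 mm towards the jaw's head (64 mm wide, up to z 139 mm): 3 N at first touch, 9 N pressed right in. With no load it is 74 mm from the button's centre in y.
- bottle_centre (a point): Centre, half-way up, of the white plastic bottle with a ribbed white screw cap: 55 mm in diameter, 132 mm tall, so this point is 66 mm above its underside; z along its axis. The side is straight up to 95 mm above the underside, then a sloping shoulder; cap 34 mm in diameter, from 110 mm up. About 0.16 kg.
- brown_bottle: Bystander: small brown glass bottle with a screw cap, 51 mm in diameter, 108 mm tall; origin at the centre of its underside. It and the white bottle may stand in either of two places left of the shaker, on the same surface as the shaker.

How it is judged (in metres and radians):
On the way, in this order (a step that is already met when the one before it is completed fails the run):
1. the white bottle stands upright on the mat between the still open jaws, let go (x of bottle_centre in the frame of shaker between -0.03 and 0.03 m and y of bottle_centre in the frame of shaker between 0 and 0.085 m and z of bottle_centre in the frame of shaker between 0.138 and 0.151 m and angle between bottle_centre's own z axis and vertical below 0.12 rad and not (value of joint clamp above 0.045 m) and contact force between the fingers and white_bottle below 0.1 N), for 0.2 s.
2. the release button is held down while the jaw slides up to the bottle (value of joint release above 0.0035 m and value of joint clamp above 0.045 m), for 0.1 s.
At the end, for the whole second after the job is handed in: The white bottle stands upright (within 0.1 rad) on the mat, at rest, seated in the V of the fixed jaw (its axis within about 6 mm of the seat), gripped by the spring pad with more than 2 N; the sliding jaw is locked in a notch with the release button fully up (value of joint clamp above 0.057 m and value of joint release below 0.0015 m and contact force between pad and white_bottle above 2 N and x of bottle_centre in the frame of shaker between -0.006 and 0.006 m and y of bottle_centre in the frame of shaker between 0.066 and 0.08 m and z of bottle_centre in the frame of shaker between 0.139 and 0.151 m and angle between bottle_centre's own z axis and vertical below 0.1 rad and linear speed of white_bottle below 0.02 m/s); the robot touches nothing.
It fails at once if the brown bottle is pushed more than 30 mm or tipped (distance of brown_bottle from where it was at the start of the episode above 0.03 m or angle between brown_bottle's own z axis and vertical above 0.3 rad).
It fails at once if the white bottle is tipped over (angle between bottle_centre's own z axis and vertical above 0.7 rad).
It also fails if it takes over 54 s, if anything falls off the work surface, if the arm or the gripper's body presses on something with over 40 N, if the wrist force passes 120 N, or if a joint passes its speed limit or range.

### The arm

A 6-joint arm with a two-finger parallel gripper is mounted at the origin on a cart in front of the work surface, level with it; the furniture and walls round the work are solid. World frame = base frame: x ahead of the robot, y to its left, z up, the work surface at z = 0. Lengths are in m, angles in degrees, forces in N, time in s.
With the tool pointing down it reaches from about 0.3 to 0.75 m from the base axis. Payload 8.5 kg.
Tool frame: the origin (TCP) lies at the very end of the fingers, on their centre line; the grasp point (between the pads) lies 19 mm behind it; z points along the fingers, y is the line along which they close (so a half turn about z gives the same grasp; the last joint's range is limited). The gripper opens to 85 mm and grips with 20 to 120 N. Pads are 22 mm wide; open, the fingers measure 114 mm over their backs; the gripper's body (76 mm by 85 mm) begins 54 mm behind the grasp point. The pads swing forward as they close: fully open they stand 13 mm farther back than shut.
Start: joints at [-83.554, 21.807, 74.336, -0, 83.858, -12.336], TCP at [0.177, -0.521, 0.231] pointing down, gripper open.
Joint ranges: [-178.18, 178.18], [-50.72, 133.34], [12.68, 142.11], [-81.47, 261.47], [9.98, 163.14], [-165.26, 165.26]. Speed limits (degrees/s): [136.94, 136.94, 180, 180, 180, 180].

### API

Orientations are given as a 3x3 rotation matrix whose columns are the frame's x, y, z axes.
In Python, from rig import observe, cams, ticket gives the robot as it stands.
- The arm moves only by the tool move_arm, never from a script. Its arguments are lists of equal length, an entry for each row: "jaw": the finger opening in cm, from 0 to 8.54; "dp": the shift along the tool's x, y, z in cm, a list of three; "turn": the turn, a rotation vector about the tool's x, y, z in rad, a list of three. In form: {"jaw": [jaw, ...], "dp": [[tx, ty, tz], ...], "turn": [[wx, wy, wz], ...]}. A call has 1 to 12 rows; each row shifts and turns the commanded pose from where the row before left it, along the tool's axes as they then stand; what a row does not reach is not made up. A row lasts 1/12 s, in which the tool goes at most 41.7 mm and 7.16 degrees, less where a joint would pass 70% of its speed; a pose out of reach is approached as far as the arm can. A call is refused whole if a number of a shift passes 4.17 or a number of a turn 0.125, either way. A call with a gripper value outside its range is refused whole. The fingers move at their own pace and stop on an object; "force" is the grip in N (left out, the last holds). Time passes only in rows, so rows that do not move let the fingers close. It gives the time, the measured TCP pose, the force, the opening and the grip force at its end, in the units of the state.
- observe(): the state, without advancing time (a new reading comes with each control period).
- cams.get_image(name): name is "scene" or "top"; returns (picture, depth): 400x640x3 uint8, red, green, blue; 400x640 float32, m along the optical axis (not along the pixel's ray), 0 where there is no reading.
- cams.calibration(name): a dict with "vertical_fov" (degrees; the focal length in pixels is half the picture's height over the tangent of half this angle, whatever the lens; pixels are square), "cx", "cy" (the principal point, pixels), "k1" (the pictures are not rectified: a ray, as slopes to the right and down, at radius r is drawn at 1 + k1 r^2 times it, then the intrinsics apply), "view" (4x4, takes a point from world to camera coordinates). Camera axes: x right, y up, looking along -z (the intrinsics and any distortion apply to the point x, -y, -z); pixel columns grow to the right and rows downward; lengths in m; the calibration is good to about 2 mm. A picture is of the moment at which its call begins. calibration takes no time and is no camera call.
- ticket.close_job(): hands the job in; it is judged then, once.
Trained networks look in the newest picture that a camera, given by its name, has taken for a name from the list of things; names that differ only in an ending like _2 or _b are one class to them, and where a whole thing is asked for, a point or a joint stands for the part that bears it (a point fixed in the world has none). Each returns a list of dicts, best first, with "p" (0 to 1); they miss things now and then, are a little off and sometimes report something else, mostly with a low value. They report only what shows in the picture. A call takes as long as a camera call.
- cams.spot_in(camera, query): "box" ([centre column, centre row, width, height] as shares, 0 to 1, of the picture: columns of its width, rows of its height, round what is visible of it).
- cams.outline_of(camera, query): "mask" (400x640 bool, what is visible of it) and "box" ([centre column, centre row, width, height] as shares, 0 to 1, of the picture: columns of its width, rows of its height, round what is visible of it).
- cams.mark_of(camera, query): "location" ([column, row] as shares, 0 to 1, of the picture: columns of its width, rows of its height: a listed point, or the origin of a listed thing).
The state is a dict: "time_s": time; "q": joint angles; "qvel": joint speeds; "joint_efforts": joint torques, N m; "position": TCP position; "tool_rot": TCP orientation; "ft_force": force on the tool from outside, world axes, zero at the start; "wrist_torque": the same for the moment, N m; "grip_width": finger opening in m; "gripper_force": force on a finger pad.
Only numpy, scipy, OpenCV 4.12 (cv2) and the standard library are available. Lean on these libraries where they do the work, as an engineer would, in place of code of your own. Each camera call takes 0.05 s, during which the arm holds its last target. There are 200 camera calls.

## Working session

There is one attempt and no reset: what is moved stays moved. The work goes in short steps, Python scripts to look and compute and a tool call to move; the robot and the scene stay as the last step left them, time stands still between calls to the robot, and variables do not carry over. Pictures are saved under pics/ and viewed, at most 10 in all, crops included, and the job is handed in when it is done.

Besides the shell and the picture viewer there is one more tool, called as name(argument=value, ...) on one line, values as JSON. move_arm: Moves the arm, as the interface text tells. Its arguments: {"type":"object","properties":{"jaw":{"type":"array","items":{"type":"number"}},"dp":{"type":"array","items":{"type":"array","items":{"type":"number"}}},"turn":{"type":"array","items":{"type":"array","items":{"type":"number"}}},"force":{"type":"number"}},"required":["jaw","dp","turn"]}

```bash
mkdir -p pics; cat > h.py <<'E'
import numpy as np,cv2
from rig import observe,cams,ticket
def cal(n):
    c=cams.calibration(n); f=200/np.tan(np.radians(c["vertical_fov"])/2)
    return f,c["cx"],c["cy"],c["k1"],np.array(c["view"])
def ray(n,u,v):
    f,cx,cy,k1,V=cal(n)
    K=np.array([[f,0,cx],[0,f,cy],[0,0,1]])
    p=cv2.undistortPoints(np.array([[[u,v]]],float),K,np.array([k1,0,0,0,0.]))[0,0]
    d=np.array([p[0],-p[1],-1.]); R=V[:3,:3]
    return -R.T@V[:3,3], R.T@d
def atz(n,u,v,z):
    o,d=ray(n,u,v); return o+d*(z-o[2])/d[2]
def atd(n,u,v,dep):
    o,d=ray(n,u,v); return o+d*dep
def proj(n,P):
    f,cx,cy,k1,V=cal(n); p=V[:3,:3]@P+V[:3,3]; x,y=p[0]/-p[2],-p[1]/-p[2]; s=1+k1*(x*x+y*y)
    return np.array([cx+f*x*s,cy+f*y*s])
E
python3 - <<'E'
from h import *
for n in("scene","top"):
    im,d=cams.get_image(n); cv2.imwrite(f"pics/{n}0.png",im[:,:,::-1])
    np.save(f"{n}0.npy",d)
    print(n,ray(n,320,200))
    for q in("shaker","v_seat","button_top","pad_face","bottle_centre","brown_bottle"):
        for r in cams.mark_of(n,q)[:2]:
            u,v=r["location"][0]*640,r["location"][1]*400
            z=dict(shaker=0,v_seat=.145,button_top=.115,pad_face=.122,bottle_centre=.066,brown_bottle=0)[q]
            print(q,round(r["p"],2),round(u),round(v),atz(n,u,v,z).round(4))
s=observe();print(s["time_s"],s["tool_rot"])
E
```

```text
scene (array([0.94897437, 0.85469181, 0.61866966]), array([-0.44356959, -0.70843733, -0.54908339]))
shaker 0.76 284 207 [0.546  0.0345 0.    ]
v_seat 0.95 297 171 [0.5466 0.1135 0.145 ]
button_top 0.47 266 159 [ 0.5558 -0.0267  0.115 ]
pad_face 0.77 283 166 [0.541  0.0364 0.122 ]
bottle_centre 0.56 345 240 [0.5397 0.2978 0.066 ]
brown_bottle 0.59 389 304 [0.5328 0.4334 0.    ]
top (array([0.40102126, 0.26812493, 1.00584997]), array([ 0.1729343 , -0.04844005, -0.9837429 ]))
shaker 0.81 393 213 [0.5501 0.0531 0.    ]
v_seat 0.96 375 200 [0.5528 0.12   0.145 ]
button_top 0.74 443 206 [ 0.5479 -0.0241  0.115 ]
button_top 0.72 393 211 [0.5369 0.0787 0.115 ]
pad_face 0.69 406 203 [0.5514 0.0528 0.122 ]
bottle_centre 0.65 282 214 [0.5366 0.2998 0.066 ]
brown_bottle 0.59 221 215 [0.5428 0.4382 0.    ]
0.7 [[ 9.46758502e-01  3.21944619e-01 -1.27352957e-05]
 [ 3.21944619e-01 -9.46758503e-01 -2.75251565e-06]
 [-1.29434071e-05 -1.49409232e-06 -1.00000000e+00]]
```

View pics/scene0.png

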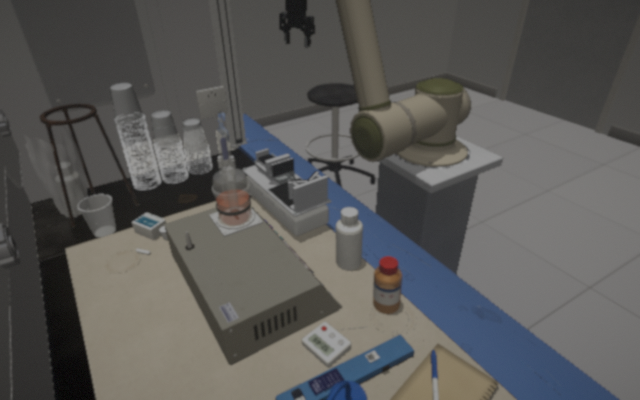

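View pics/top0.png

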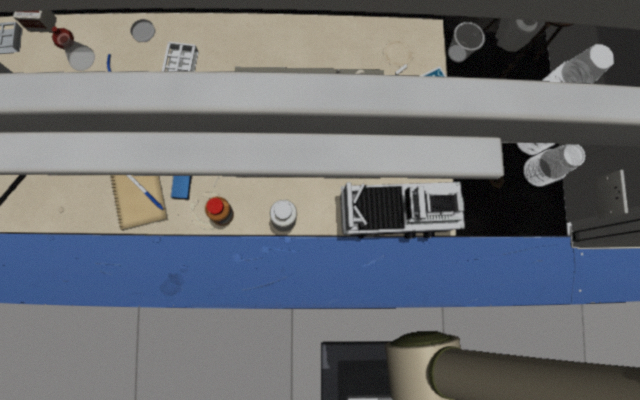

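The top view shows the white cap at (283,214), the brown bottle with its red cap at (218,209), and the shaker spanning x 342–464, with the V on the left and the button at (443,206). Grey beams hang above the area behind. The scene view agrees. Next I'll refine with depth.

```bash
python3 - <<'E'
from h import *
def cloud(n):
    d=np.load(f"{n}0.npy"); f,cx,cy,k1,V=cal(n)
    K=np.array([[f,0,cx],[0,f,cy],[0,0,1]])
    g=np.stack(np.meshgrid(np.arange(640.),np.arange(400.)),-1).reshape(-1,1,2)
    p=cv2.undistortPoints(g,K,np.array([k1,0,0,0,0.]))[:,0]
    D=d.ravel()[:,None]; c=np.c_[p[:,0:1],-p[:,1:2],-np.ones(len(p))]*D
    return ((c-V[:3,3])@V[:3,:3]),D[:,0]>0
P,ok=cloud("top"); G=P.reshape(400,640,3)
for u,v in((320,100),(320,155),(490,155),(320,190),(283,214),(218,209),(443,206),(375,205),(320,250)): print(u,v,G[v,u].round(3))
def sel(P,ok,lo,hi): 
    m=ok&np.all(P>lo,1)&np.all(P<hi,1); return P[m]
for n in("top","scene"):
    P,ok=cloud(n)
    h=sel(P,ok,[.44,-.12,.03],[.66,.22,.16]); print(n,"shaker",len(h),cv2.minAreaRect((h[:,:2]*1000).astype(np.float32)),np.percentile(h,[1,99],axis=0).round(3))
    for nm,lo,hi in(("wcap",[.48,.24,.118],[.6,.36,.15]),("wbody",[.48,.24,.02],[.6,.36,.09]),("bcap",[.48,.39,.092],[.6,.5,.13]),("bbody",[.48,.39,.02],[.6,.5,.07]),
      ("above",[.35,-.1,.2],[.7,.5,1.2])):
        h=sel(P,ok,lo,hi)
        if len(h): print(n,nm,len(h),h.min(0).round(3),h.max(0).round(3),cv2.minEnclosingCircle((h[:,:2]*1000).astype(np.float32)))
    for q in("bottle_centre","brown_bottle","button_top","shaker"):
        cams.get_image(n)
        for r in cams.outline_of(n,q)[:1]:
            m=r["mask"].ravel()&ok; h=P[m]; print(n,q,r["p"],m.sum(),np.percentile(h,[3,50,97],axis=0).round(3).tolist())
E
```

```text
320 100 [0.49  0.257 0.79 ]
320 155 [0.469 0.256 0.761]
490 155 [0.471 0.158 0.761]
320 190 [0.6   0.219 0.004]
283 214 [0.526 0.296 0.138]
218 209 [0.539 0.426 0.112]
443 206 [ 0.547 -0.023  0.12 ]
375 205 [0.553 0.109 0.084]
320 250 [ 0.466  0.219 -0.002]
top shaker 6086 ((543.2034912109375, 49.79887390136719), (114.44132232666016, 255.80810546875), 2.838068723678589) [[ 0.493 -0.072  0.042]
 [ 0.6    0.175  0.146]]
top wcap 258 [0.516 0.281 0.119] [0.55  0.314 0.14 ] ((533.758056640625, 296.93603515625), 17.330127716064453)
top wbody 93 [0.505 0.272 0.021] [0.528 0.325 0.09 ] ((525.3587036132812, 298.302490234375), 26.66059684753418)
top bcap 247 [0.528 0.417 0.092] [0.561 0.45  0.115] ((544.631591796875, 432.9122619628906), 17.155668258666992)
top bbody 111 [0.517 0.408 0.021] [0.558 0.447 0.07 ] ((539.4122314453125, 430.06011962890625), 25.457340240478516)
top above 69073 [0.458 0.049 0.746] [0.508 0.442 0.918] ((481.0059509277344, 245.52496337890625), 196.2537384033203)
top bottle_centre 0.97 643 [[0.506, 0.274, 0.041], [0.526, 0.296, 0.107], [0.554, 0.319, 0.138]]
top brown_bo
[... 604 characters left out ...]
 0.09 ] ((534.5549926757812, 300.7274475097656), 27.622425079345703)
scene bcap 331 [0.527 0.416 0.092] [0.562 0.451 0.113] ((544.42236328125, 433.39459228515625), 17.78837013244629)
scene bbody 537 [0.523 0.419 0.02 ] [0.57  0.461 0.07 ] ((545.2800903320312, 437.64666748046875), 26.33744239807129)
scene above 61 [0.687 0.141 0.2  ] [0.7   0.182 0.219] ((694.8616943359375, 161.6344451904297), 20.3745059967041)
scene bottle_centre 0.86 1474 [[0.518, 0.285, 0.01], [0.546, 0.313, 0.079], [0.56, 0.326, 0.135]]
scene brown_bottle 0.9 1430 [[0.529, 0.421, 0.011], [0.555, 0.447, 0.073], [0.568, 0.46, 0.112]]
scene shaker 0.69 4544 [[0.506, -0.052, 0.023], [0.57, 0.12, 0.083], [0.601, 0.176, 0.143]]
```

```bash
python3 - <<'E'
from h import *
d=np.load("top0.npy"); f,cx,cy,k1,V=cal("top")
g=np.stack(np.meshgrid(np.arange(640.),np.arange(400.)),-1).reshape(-1,1,2)
p=cv2.undistortPoints(g,np.array([[f,0,cx],[0,f,cy],[0,0,1]]),np.array([k1,0,0,0,0.]))[:,0]
P=(np.c_[p[:,0:1],-p[:,1:2],-np.ones(len(p))]*d.ravel()[:,None]-V[:3,3])@V[:3,:3]
S=P[(P[:,0]>.47)&(P[:,0]<.63)&(P[:,1]>-.12)&(P[:,1]<.2)&(P[:,2]<.2)]
for lo,hi in((.068,.09),(.11,.128),(.128,.16)):
    h=S[(S[:,2]>lo)&(S[:,2]<hi)]; print(lo)
    for y in np.arange(-.1,.2,.015):
        b=h[(h[:,1]>y)&(h[:,1]<y+.015)]
        if len(b)>8: print(round(y+.0075,4),len(b),b[:,0].min().round(4),b[:,0].max().round(4),b[:,2].mean().round(4))
im=cv2.imread("pics/top0.png")[170:245,330:475]
cv2.imwrite("pics/crop1.png",cv2.resize(im,None,fx=5,fy=5,interpolation=cv2.INTER_CUBIC))
E
```

```text
0.068
-0.0775 78 0.5085 0.6055 0.0801
-0.0625 167 0.5066 0.6054 0.0809
-0.0475 139 0.5065 0.6054 0.0805
-0.0325 132 0.5063 0.6032 0.0807
-0.0175 133 0.5024 0.6026 0.0806
-0.0025 138 0.5024 0.6028 0.0806
0.0125 80 0.5021 0.6025 0.0809
0.0275 95 0.5021 0.6 0.0811
0.0425 141 0.5002 0.5996 0.0806
0.0575 339 0.4999 0.5995 0.082
0.0725 334 0.4998 0.5994 0.0824
0.0875 342 0.4979 0.597 0.0821
0.1025 341 0.4978 0.5973 0.0823
0.1175 344 0.4978 0.5968 0.0822
0.1325 222 0.496 0.5941 0.0823
0.1475 115 0.4956 0.5945 0.0832
0.1625 48 0.4957 0.5942 0.0836
0.1775 148 0.4956 0.5941 0.0809
0.11
-0.0475 110 0.5215 0.5731 0.1183
-0.0325 125 0.5195 0.5701 0.1183
-0.0175 119 0.5366 0.5697 0.1184
-0.0025 117 0.5362 0.5694 0.1182
0.0125 44 0.5329 0.5733 0.1216
0.0275 58 0.5189 0.582 0.1196
0.0425 13 0.5198 0.5808 0.1246
0.0575 65 0.52 0.5794 0.1197
0.1475 28 0.5067 0.583 0.1199
0.1625 23 0.5008 0.573 0.1208
0.1775 47 0.5011 0.586 0.119
0.128
-0.0475 37 0.5369 0.5731 0.1303
0.0125 62 0.5268 0.5749 0.1302
0.0275 257 0.5188 0.5832 0.1401
0.0425 100 0.5207 0.5801 0.1378
0.0575 103 0.5204 0.5785 0.1379
0.1325 27 0.5065 0.5853 0.1432
0.1475 187 0.5057 0.5846 0.1423
0.1625 228 0.5007 0.5884 0.1428
0.1775 99 0.5027 0.5883 0.1407
```

View pics/crop1.png

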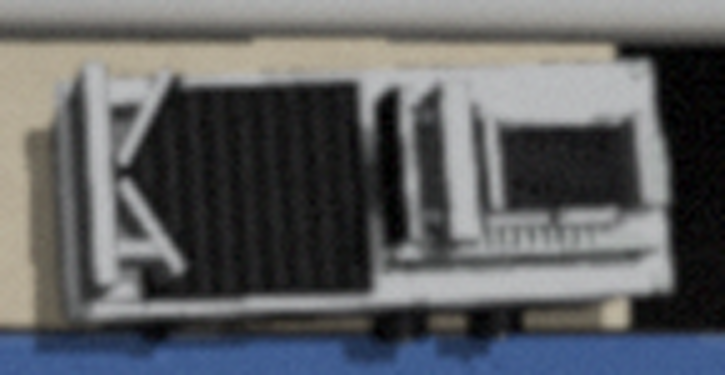

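The crop shows V on the left and button on the right. The housing edges give a shaker yaw of about +2.7° and a centre of about (0.550, 0.050). The white bottle's axis is at (0.534, 0.298). I'll turn the tool to the shaker's axes, then travel to it.

move_arm(jaw=[8.5,8.5,8.5,8.5,8.5,8.5,8.5,8.5,8.5,8.5,8.5], dp=[[0,0,0],[0,0,0],[0,0,0],[0,0,0],[0,0,0],[0,0,0],[0,0,0],[0,0,0],[0,0,0],[0,0,0],[0,0,0]], turn=[[0,0,-0.1173],[0,0,-0.1173],[0,0,-0.1173],[0,0,-0.1173],[0,0,-0.1173],[0,0,-0.1173],[0,0,-0.1173],[0,0,-0.1173],[0,0,-0.1173],[0,0,-0.1173],[0,0,-0.1173]])

```text
time_s: 2.42
position: [0.1771, -0.5207, 0.2313]
tool_rot: [[-0.053, 0.999, -0.0], [0.999, 0.053, -0.0], [-0.0, -0.0, -1.0]]
ft_force: [0.0, 0.7, 1.1]
grip_width: 0.0852
gripper_force: 0.0
```

move_arm(jaw=[8.5,8.5,8.5,8.5,8.5,8.5,8.5,8.5,8.5,8.5,8.5,8.5], dp=[[3.34,1.65,0],[3.34,1.65,0],[3.34,1.65,0],[3.34,1.65,0],[3.34,1.65,0],[3.34,1.65,0],[3.34,1.65,0],[3.34,1.65,0],[3.34,1.65,0],[3.34,1.65,0],[3.34,1.65,0],[3.34,1.65,0]], turn=[[0,0,0],[0,0,0],[0,0,0],[0,0,0],[0,0,0],[0,0,0],[0,0,0],[0,0,0],[0,0,0],[0,0,0],[0,0,0],[0,0,0]])

```text
time_s: 3.42
position: [0.3562, -0.1093, 0.2316]
tool_rot: [[-0.047, 0.999, 0.001], [0.999, 0.047, -0.001], [-0.001, 0.001, -1.0]]
ft_force: [0.4, -1.4, -0.5]
grip_width: 0.085
gripper_force: 0.0
```

move_arm(jaw=[8.5,8.5,8.5,8.5,8.5,8.5,8.5,8.5,8.5,8.5,8.5,8.5], dp=[[3.34,1.65,0],[3.34,1.65,0],[3.34,1.65,0],[3.34,1.65,0],[3.34,1.65,0],[3.34,1.65,0],[3.34,1.65,0],[3.34,1.65,0],[3.34,1.65,0],[3.34,1.65,0],[3.34,1.65,0],[3.34,1.65,0]], turn=[[0,0,0],[0,0,0],[0,0,0],[0,0,0],[0,0,0],[0,0,0],[0,0,0],[0,0,0],[0,0,0],[0,0,0],[0,0,0],[0,0,0]])

```text
time_s: 4.42
position: [0.5351, 0.3007, 0.2313]
tool_rot: [[-0.048, 0.999, 0.0], [0.999, 0.048, -0.0], [-0.0, 0.0, -1.0]]
ft_force: [0.9, -0.9, -0.1]
grip_width: 0.0851
gripper_force: 0.0
```

move_arm(jaw=[8.5,8.5], dp=[[0,0,0],[0,0,0]], turn=[[0,0,0],[0,0,0]])

```text
time_s: 4.58
position: [0.5348, 0.3001, 0.2304]
tool_rot: [[-0.05, 0.999, -0.001], [0.999, 0.05, -0.0], [-0.0, -0.001, -1.0]]
ft_force: [-0.1, -0.0, 0.3]
grip_width: 0.0848
gripper_force: 0.0
```

move_arm(jaw=[8.5,8.5,8.5,8.5,8.5,8.5,8.5,8.5,8.5], dp=[[-0.2,-0.1,2],[0,0,2],[0,0,2],[0,0,2.2],[0,0,2.2],[0,0,2],[0,0,2],[0,0,1.8],[0,0,0]], turn=[[0,0,0],[0,0,0],[0,0,0],[0,0,0],[0,0,0],[0,0,0],[0,0,0],[0,0,0],[0,0,0]])

```text
time_s: 5.33
position: [0.5321, 0.295, 0.0664]
tool_rot: [[-0.046, 0.999, -0.006], [0.999, 0.046, -0.002], [-0.002, -0.006, -1.0]]
ft_force: [-0.8, -0.6, 0.5]
grip_width: 0.085
gripper_force: 0.0
```

move_arm(jaw=[4.5,4.5,4.5,4.5,4.5,4.5,4.5,4.5,4.5,4.5], dp=[[0,0,0],[0,0,0],[0,0,0],[0,0,0],[0,0,0],[0,0,0],[0,0,0],[0,0,0],[0,0,0],[0,0,0]], turn=[[0,0,0],[0,0,0],[0,0,0],[0,0,0],[0,0,0],[0,0,0],[0,0,0],[0,0,0],[0,0,0],[0,0,0]], force=30)

```text
time_s: 6.17
position: [0.5344, 0.2969, 0.0711]
tool_rot: [[-0.047, 0.999, 0.003], [0.999, 0.047, 0.001], [0.001, 0.003, -1.0]]
ft_force: [-1.4, 0.3, 6.7]
grip_width: 0.0538
gripper_force: 31.7
```

move_arm(jaw=[4.5,4.5,4.5,4.5,4.5,4.5,4.5,4.5,4.5], dp=[[0,0,-1],[0,0,-2],[0,0,-2.5],[0,0,-2.5],[0,0,-2.5],[0,0,-2.5],[0,0,-2.5],[0,0,-2],[0,0,-1]], turn=[[0,0,0],[0,0,0],[0,0,0],[0,0,0],[0,0,0],[0,0,0],[0,0,0],[0,0,0],[0,0,0]])

```text
time_s: 6.92
position: [0.5342, 0.2968, 0.2581]
tool_rot: [[-0.047, 0.999, 0.005], [0.999, 0.047, 0.001], [0.001, 0.005, -1.0]]
ft_force: [0.1, -0.5, -0.6]
grip_width: 0.0536
gripper_force: 32.5
```

move_arm(jaw=[4.5,4.5,4.5,4.5,4.5,4.5,4.5,4.5,4.5,4.5], dp=[[-1,0,0],[-2.2,0.1,0],[-2.5,0.1,0],[-2.5,0.1,0],[-2.5,0.1,0],[-2.5,0,0],[-2.5,0,0],[-2.3,0,0],[-1.5,0,0],[0,0,0]], turn=[[0,0,0],[0,0,0],[0,0,0],[0,0,0],[0,0,0],[0,0,0],[0,0,0],[0,0,0],[0,0,0],[0,0,0]])

```text
time_s: 7.75
position: [0.5466, 0.0989, 0.2529]
tool_rot: [[-0.044, 0.999, -0.003], [0.999, 0.044, -0.001], [-0.001, -0.003, -1.0]]
ft_force: [0.1, 0.2, -2.7]
grip_width: 0.0537
gripper_force: 32.4
```

```bash
python3 - <<'E'
from h import *
print(atz("top",404,207,.079), atz("top",404,189,.079),atz("top",403.5,228,.079))
for n in("scene","top"):
    im,d=cams.get_image(n); cv2.imwrite(f"pics/{n}1.png",cv2.resize(im[100:300,180:500],None,fx=2.4,fy=2.4)[:,:,::-1]); np.save(n+"1.npy",d)
    for q in("bottle_centre",):
        for r in cams.mark_of(n,q)[:2]:
            u,v=r["location"][0]*640,r["location"][1]*400; print(n,q,r["p"],u,v,atz(n,u,v,.266).round(3))
        for r in cams.outline_of(n,q)[:1]:
            ys,xs=np.nonzero(r["mask"]); P=np.array([atd(n,u,v,d[v,u]) for u,v in zip(xs,ys) if d[v,u]>0]); print(np.percentile(P,[3,50,97],axis=0).round(3))
s=observe();print(s["time_s"],s["position"],s["ft_force"],s["gripper_force"])
E
```

```text
[0.5505225  0.04725467 0.079     ] [0.58877606 0.04598811 0.079     ] [0.5065407  0.04969262 0.079     ]
scene bottle_centre 0.94 289.6 126.2 [0.569 0.133 0.266]
[[0.528 0.098 0.191]
 [0.555 0.121 0.251]
 [0.573 0.129 0.316]]
top bottle_centre 0.8 396.672 192.0 [0.546 0.103 0.266]
[[0.521 0.116 0.197]
 [0.537 0.128 0.239]
 [0.555 0.131 0.284]]
8.05 [0.54679185 0.10280531 0.25399968] [ 0.25128068  0.28656119 -2.37823381] 32.40925472979143
```

View pics/scene1.png

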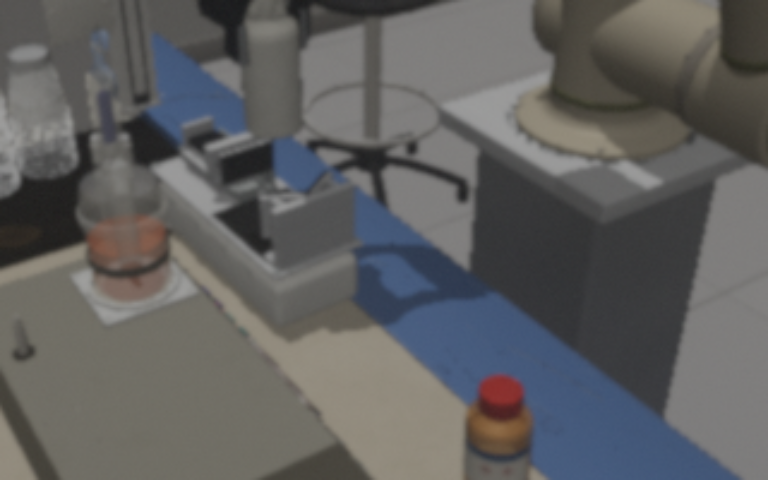

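The bottle hangs upright over the mat. Lowering it now.

move_arm(jaw=[4.5,4.5,4.5,4.5,4.5,4.5,4.5,4.5,4.5,4.5], dp=[[0.2,0.1,1],[0,0,1.5],[0,0,1.5],[0,0,1.5],[0,0,1.5],[0,0,1.5],[0,0,1],[0,0,0.3],[0,0,0],[0,0,0]], turn=[[0,0,0],[0,0,0],[0,0,0],[0,0,0],[0,0,0],[0,0,0],[0,0,0],[0,0,0],[0,0,0],[0,0,0]])

```text
time_s: 8.88
position: [0.5482, 0.1043, 0.1568]
tool_rot: [[-0.048, 0.999, 0.001], [0.999, 0.048, 0.0], [-0.0, 0.001, -1.0]]
ft_force: [1.0, -0.2, -0.7]
grip_width: 0.054
gripper_force: 32.4
```

move_arm(jaw=[4.5,4.5,4.5,4.5], dp=[[0,0,0.2],[0,0,0.1],[0,0,0],[0,0,0]], turn=[[0,0,0],[0,0,0],[0,0,0],[0,0,0]])

```text
time_s: 9.22
position: [0.548, 0.1041, 0.1535]
tool_rot: [[-0.047, 0.999, 0.0], [0.999, 0.047, 0.0], [-0.0, 0.0, -1.0]]
ft_force: [1.0, -0.0, -1.2]
grip_width: 0.0542
gripper_force: 32.4
```

move_arm(jaw=[4.5,4.5,4.5,4.5,4.5], dp=[[0,0,0.1],[0,0,0.1],[0,0,0.1],[0,0,0],[0,0,0]], turn=[[0,0,0],[0,0,0],[0,0,0],[0,0,0],[0,0,0]])

```text
time_s: 9.63
position: [0.548, 0.1041, 0.1503]
tool_rot: [[-0.047, 0.999, 0.0], [0.999, 0.047, -0.0], [-0.0, 0.0, -1.0]]
ft_force: [-0.4, 0.4, -1.8]
grip_width: 0.0536
gripper_force: 32.4
```

move_arm(jaw=[4.5,4.5,4.5,4.5], dp=[[0,0,0.1],[0,0,0.05],[0,0,0],[0,0,0]], turn=[[0,0,0],[0,0,0],[0,0,0],[0,0,0]])

```text
time_s: 9.97
position: [0.548, 0.1043, 0.1502]
tool_rot: [[-0.047, 0.999, 0.001], [0.999, 0.047, 0.0], [0.0, 0.001, -1.0]]
ft_force: [-3.1, 1.0, 10.1]
grip_width: 0.0538
gripper_force: 33.6
```

Contact. Relieving the push and letting go.

move_arm(jaw=[4.5,4.5,8.5,8.5,8.5,8.5,8.5,8.5,8.5], dp=[[0,0,-0.1],[0,0,0],[0,0,0],[0,0,0],[0,0,0],[0,0,0],[0,0,0],[0,0,0],[0,0,0]], turn=[[0,0,0],[0,0,0],[0,0,0],[0,0,0],[0,0,0],[0,0,0],[0,0,0],[0,0,0],[0,0,0]])

```text
time_s: 10.72
position: [0.548, 0.1041, 0.1498]
tool_rot: [[-0.047, 0.999, -0.0], [0.999, 0.047, 0.0], [0.0, -0.0, -1.0]]
ft_force: [0.4, -0.1, 0.0]
grip_width: 0.0847
gripper_force: 0.0
```

move_arm(jaw=[8.5,8.5,8.5,8.5,8.5,8.5,8.5], dp=[[0,0,-1],[0,0,-2],[0,0,-2],[0,0,-2],[0,0,-2],[0,0,-1.5],[0,0,0]], turn=[[0,0,0],[0,0,0],[0,0,0],[0,0,0],[0,0,0],[0,0,0],[0,0,0]])

```text
time_s: 11.3
position: [0.5489, 0.1042, 0.2587]
tool_rot: [[-0.047, 0.999, 0.007], [0.999, 0.047, -0.0], [-0.0, 0.007, -1.0]]
ft_force: [-0.0, -0.3, -0.3]
grip_width: 0.085
gripper_force: 0.0
```

```bash
python3 - <<'E'
from h import *
for n in("scene","top"):
    im,d=cams.get_image(n); cv2.imwrite(f"pics/{n}2.png",cv2.resize(im[110:260,210:410],None,fx=4,fy=4)[:,:,::-1]); np.save(n+"2.npy",d)
    for q,z in(("bottle_centre",.145),("button_top",.115),("pad_face",.122)):
        for r in cams.mark_of(n,q)[:2]:
            u,v=r["location"][0]*640,r["location"][1]*400; print(n,q,r["p"],u,v,atz(n,u,v,z).round(3))
s=observe();print(s["time_s"],s["position"],s["ft_force"])
E
```

```text
scene bottle_centre 0.76 292.096 166.4 [0.545 0.089 0.145]
scene button_top 0.43 267.392 159.08 [ 0.552 -0.027  0.115]
top bottle_centre 0.84 383.296 201.39999999999998 [0.551 0.103 0.145]
top button_top 0.94 444.992 203.92000000000002 [ 0.552 -0.029  0.115]
11.7 [0.54776    0.10411388 0.2541154 ] [-0.36770817  0.33003272  0.34707183]
```

View pics/scene2.png

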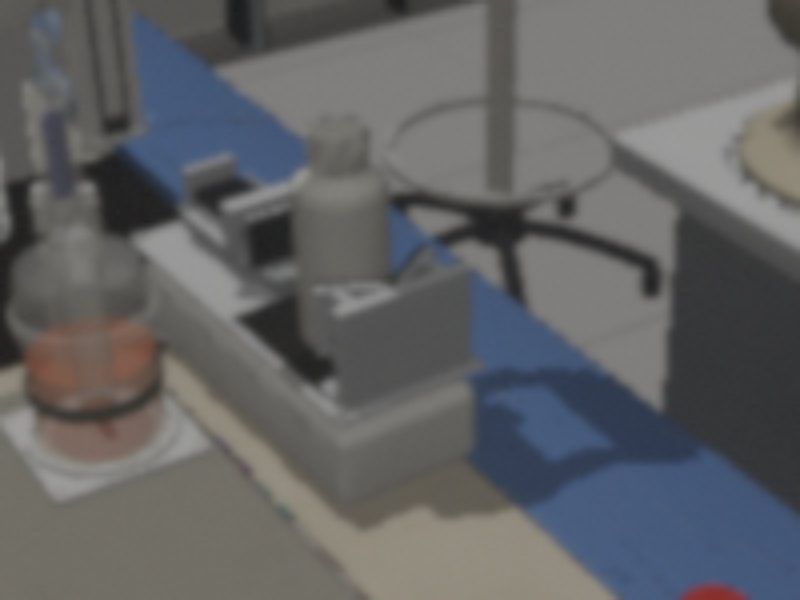

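The bottle stands upright between pad and V, at about (340,230) in the crop. Next: a finer button position.

```bash
python3 - <<'E'
from h import *
a=atz("top",430,204,.115);b=atz("top",457.6,203.5,.115);print(a,b,(a+b)/2)
print(atz("top",444,194.5,.115),atz("top",444,211.5,.115))
d=np.load("top0.npy")
P=np.array([atd("top",u,v,d[v,u]) for v in range(190,216) for u in range(420,468)])
P=P[(P[:,0]>.54)&(P[:,0]<.568)]
for y in np.arange(-.075,.03,.004):
    b=P[(P[:,1]>y)&(P[:,1]<y+.004)]; print(round(y+.002,3),len(b),np.median(b[:,2]).round(4) if len(b) else 0, end=" | ")
E
```

```text
[0.55118492 0.00227548 0.115     ] [ 0.55261397 -0.05525659  0.115     ] [ 0.55189945 -0.02649056  0.115     ]
[ 0.57093933 -0.02771606  0.115     ] [ 0.5360538  -0.02603094  0.115     ]
-0.073 16 0.0928 | -0.069 28 0.0935 | -0.065 3 0.0937 | -0.061 0 0 | -0.057 0 0 | -0.053 20 0.1297 | -0.049 52 0.1208 | -0.045 23 0.1179 | -0.041 26 0.1185 | -0.037 28 0.1182 | -0.033 26 0.1187 | -0.029 26 0.1187 | -0.025 30 0.1185 | -0.021 27 0.1187 | -0.017 23 0.1184 | -0.013 31 0.1189 | -0.009 26 0.1183 | -0.005 28 0.1184 | -0.001 27 0.1189 | 0.003 20 0.1185 | 0.007 9 0.1297 | 0.011 42 0.1289 | 0.015 21 0.1211 | 0.019 1 0.1288 | 0.023 22 0.1422 | 0.027 28 0.1413 | 0.031 14 0.1426 |
```

move_arm(jaw=[8.5,6,4,2,0,0,0,0,0], dp=[[-1,0,0],[-2,0,0],[-2,0,0],[-2,0,0],[-2,0,0],[-1.6,0,0],[-1,0,0],[0,0,0],[0,0,0]], turn=[[0,0,0],[0,0,0],[0,0,0],[0,0,0],[0,0,0],[0,0,0],[0,0,0],[0,0,0],[0,0,0]])

```text
time_s: 12.45
position: [0.5534, -0.0119, 0.2547]
tool_rot: [[-0.046, 0.999, -0.0], [0.999, 0.046, 0.0], [0.0, -0.0, -1.0]]
ft_force: [0.4, 0.0, 0.5]
grip_width: -0.0002
gripper_force: 0.0
```

move_arm(jaw=[0,0,0,0,0,0,0,0,0], dp=[[0,0,1],[0,0,2],[0,0,2],[0,0,2],[0,0,2],[0,0,1.5],[0,0,1],[0,0,0],[0,0,0]], turn=[[0,0,0],[0,0,0],[0,0,0],[0,0,0],[0,0,0],[0,0,0],[0,0,0],[0,0,0],[0,0,0]])

```text
time_s: 13.2
position: [0.5536, -0.0113, 0.1401]
tool_rot: [[-0.048, 0.999, 0.0], [0.999, 0.048, 0.0], [0.0, 0.0, -1.0]]
ft_force: [0.2, -0.1, -0.2]
grip_width: -0.0001
gripper_force: 0.0
```

```bash
python3 - <<'E'
from h import *
s=observe();print(s["time_s"],s["position"],s["ft_force"],s["grip_width"])
im,d=cams.get_image("scene"); cv2.imwrite("pics/scene3.png",cv2.resize(im[110:230,220:380],None,fx=5,fy=5)[:,:,::-1])
E
```

```text
13.2 [ 0.55357422 -0.01125722  0.14012446] [ 0.1881573  -0.07047389 -0.23528473] -0.00012483334755666642
```

View pics/scene3.png

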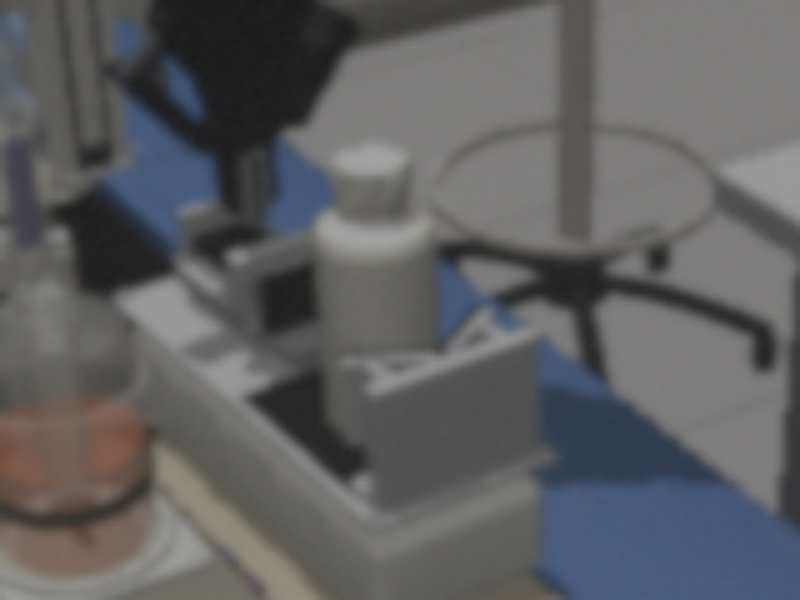

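The closed fingertips hang over the button, at about (255,215). Pressing down, a couple of mm further from the guard.

move_arm(jaw=[0,0,0,0,0,0,0], dp=[[-0.3,0,1],[0,0,1],[0,0,0.5],[0,0,0.3],[0,0,0.3],[0,0,0],[0,0,0]], turn=[[0,0,0],[0,0,0],[0,0,0],[0,0,0],[0,0,0],[0,0,0],[0,0,0]])

```text
time_s: 13.83
position: [0.5543, -0.0152, 0.1111]
tool_rot: [[-0.047, 0.999, 0.003], [0.999, 0.047, -0.001], [-0.002, 0.003, -1.0]]
ft_force: [-4.9, -1.1, 19.2]
grip_width: 0.0002
gripper_force: 10.3
```

move_arm(jaw=[0,0,0], dp=[[0,0,-0.15],[0,0,0],[0,0,0]], turn=[[0,0,0],[0,0,0],[0,0,0]])

```text
time_s: 14.08
position: [0.5541, -0.015, 0.1114]
tool_rot: [[-0.047, 0.999, 0.002], [0.999, 0.047, -0.001], [-0.001, 0.002, -1.0]]
ft_force: [-1.4, -0.2, 10.7]
grip_width: -0.0003
gripper_force: 5.3
```

```bash
python3 - <<'E'
from h import *
for n in("top",):
    im,d=cams.get_image(n); cv2.imwrite("pics/top4.png",cv2.resize(im[170:245,360:480],None,fx=6,fy=6)[:,:,::-1])
s=observe();print(s["time_s"],s["position"],s["ft_force"],s["wrist_torque"])
E
```

```text
14.1333 [ 0.55406426 -0.01500581  0.11134722] [-1.68275529 -0.05545893 10.86268628] [-0.10504753  0.16659723  0.02355356]
```

View pics/top4.png

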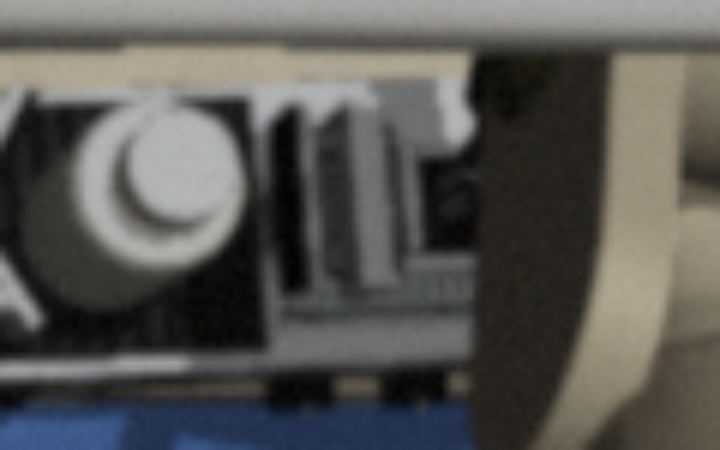

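move_arm(jaw=[0,0,0,0,0,0,0], dp=[[0,0,-0.1],[0,0,0],[0.2,0,0],[0.3,0,0],[0.3,0,0],[0.2,0,0],[0,0,0]], turn=[[0,0,0],[0,0,0],[0,0,0],[0,0,0],[0,0,0],[0,0,0],[0,0,0]])

```text
time_s: 14.72
position: [0.5535, -0.0048, 0.112]
tool_rot: [[-0.047, 0.999, 0.002], [0.999, 0.047, -0.001], [-0.001, 0.002, -1.0]]
ft_force: [-1.0, 0.8, 7.8]
grip_width: 0.0
gripper_force: 3.7
```

move_arm(jaw=[0,0,0,0,0,0,0], dp=[[0.2,0,0],[0.3,0,0],[0.3,0,0],[0.3,0,0],[0.3,0,0],[0.1,0,0],[0,0,0]], turn=[[0,0,0],[0,0,0],[0,0,0],[0,0,0],[0,0,0],[0,0,0],[0,0,0]])

```text
time_s: 15.3
position: [0.5528, 0.0102, 0.112]
tool_rot: [[-0.047, 0.999, 0.002], [0.999, 0.047, -0.0], [-0.001, 0.002, -1.0]]
ft_force: [-0.8, -0.5, 8.2]
grip_width: 0.0001
gripper_force: 3.7
```

move_arm(jaw=[0,0,0,0,0,0,0,0,0], dp=[[0.2,0,0],[0.3,0,0],[0.3,0,0],[0.3,0,0],[0.3,0,0],[0.3,0,0],[0.3,0,0],[0,0,0],[0,0,0]], turn=[[0,0,0],[0,0,0],[0,0,0],[0,0,0],[0,0,0],[0,0,0],[0,0,0],[0,0,0],[0,0,0]])

```text
time_s: 16.05
position: [0.5521, 0.0296, 0.1121]
tool_rot: [[-0.047, 0.999, 0.002], [0.999, 0.047, -0.001], [-0.001, 0.002, -1.0]]
ft_force: [-0.0, -3.2, 7.4]
grip_width: 0.0001
gripper_force: 3.7
```

```bash
python3 - <<'E'
from h import *
im,d=cams.get_image("scene"); cv2.imwrite("pics/scene5.png",cv2.resize(im[110:230,220:380],None,fx=5,fy=5)[:,:,::-1])
s=observe();print(s["time_s"],s["position"],s["ft_force"])
E
```

```text
16.1 [0.5520934  0.02962124 0.11206573] [ 0.60790112 -2.22662572  8.11958117]
```

View pics/scene5.png

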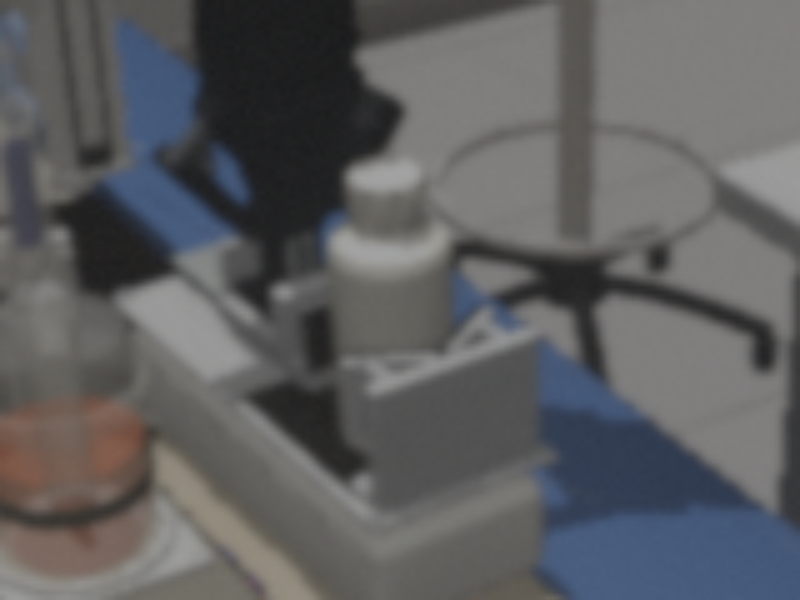

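The pad is now pushing the upright bottle toward the V. Continuing in small steps, watching Fy.

move_arm(jaw=[0,0,0,0,0,0,0], dp=[[0.2,0,0],[0.2,0,0],[0.2,0,0],[0.2,0,0],[0.2,0,0],[0,0,0],[0,0,0]], turn=[[0,0,0],[0,0,0],[0,0,0],[0,0,0],[0,0,0],[0,0,0],[0,0,0]])

```text
time_s: 16.68
position: [0.5517, 0.0394, 0.1121]
tool_rot: [[-0.047, 0.999, 0.002], [0.999, 0.047, -0.002], [-0.002, 0.002, -1.0]]
ft_force: [0.6, -3.7, 7.5]
grip_width: -0.0001
gripper_force: 3.7
```

move_arm(jaw=[0,0,0,0,0], dp=[[0.2,0,0],[0.2,0,0],[0.1,0,0],[0,0,0],[0,0,0]], turn=[[0,0,0],[0,0,0],[0,0,0],[0,0,0],[0,0,0]])

```text
time_s: 17.1
position: [0.5515, 0.0439, 0.1121]
tool_rot: [[-0.047, 0.999, 0.002], [0.999, 0.047, -0.003], [-0.003, 0.002, -1.0]]
ft_force: [-0.3, -6.5, 5.9]
grip_width: -0.0002
gripper_force: 4.7
```

move_arm(jaw=[0,0,0,0,0], dp=[[0.15,0,0],[0.15,0,0],[0.1,0,0],[0,0,0],[0,0,0]], turn=[[0,0,0],[0,0,0],[0,0,0],[0,0,0],[0,0,0]])

```text
time_s: 17.52
position: [0.5514, 0.0475, 0.1121]
tool_rot: [[-0.047, 0.999, 0.002], [0.999, 0.047, -0.003], [-0.003, 0.002, -1.0]]
ft_force: [0.5, -7.5, 7.8]
grip_width: 0.0001
gripper_force: 5.7
```

move_arm(jaw=[0,0,0,0,0], dp=[[0.15,0,0],[0.15,0,0],[0.1,0,0],[0,0,0],[0,0,0]], turn=[[0,0,0],[0,0,0],[0,0,0],[0,0,0],[0,0,0]])

```text
time_s: 17.93
position: [0.5513, 0.0495, 0.1122]
tool_rot: [[-0.047, 0.999, 0.002], [0.999, 0.047, -0.007], [-0.007, 0.002, -1.0]]
ft_force: [0.4, -18.9, 7.2]
grip_width: 0.0001
gripper_force: 11.3
```

Pad bottomed. Easing off slightly, then lifting straight up so the lock engages.

move_arm(jaw=[0,0,0,0,0,0,0,0], dp=[[-0.15,0,0],[0,0,0],[0,0,-0.5],[0,0,-0.6],[-0.3,0,-0.5],[0,0,-1.5],[0,0,-2],[0,0,0]], turn=[[0,0,0],[0,0,0],[0,0,0],[0,0,0],[0,0,0],[0,0,0],[0,0,0],[0,0,0]])

```text
time_s: 18.6
position: [0.5517, 0.0485, 0.1651]
tool_rot: [[-0.047, 0.999, 0.005], [0.999, 0.047, -0.0], [-0.001, 0.005, -1.0]]
ft_force: [-0.3, -0.6, 0.9]
grip_width: -0.0002
gripper_force: 0.0
```

move_arm(jaw=[0,0,0,0,0,0,0,0,0], dp=[[-1,0,-3],[-2,0,-3],[-3,0,-2],[-3,0,0],[-3,0,0],[-3,0,0],[-2,0,0],[0,0,0],[0,0,0]], turn=[[0,0,0],[0,0,0],[0,0,0],[0,0,0],[0,0,0],[0,0,0],[0,0,0],[0,0,0],[0,0,0]])

```text
time_s: 19.35
position: [0.5583, -0.1216, 0.2413]
tool_rot: [[-0.046, 0.999, -0.001], [0.999, 0.046, 0.001], [0.001, -0.001, -1.0]]
ft_force: [0.4, 0.8, 0.4]
grip_width: -0.0
gripper_force: 0.0
```

```bash
python3 - <<'E'
from h import *
s=observe();print(s["time_s"],s["position"],s["ft_force"])
im,d=cams.get_image("top"); a=cv2.resize(im[170:245,340:480],None,fx=5,fy=5)
P=np.array([atd("top",u,v,d[v,u]) for v in range(180,235) for u in range(345,470)])
c=P[(P[:,2]>.205)&(P[:,2]<.225)]; x=cv2.minEnclosingCircle((c[:,:2]*1000).astype(np.float32)); print("cap",len(c),x)
b=np.array([x[0][0]/1000-.5498,x[0][1]/1000-.049]); t=np.radians(2.7); print("local",b@[np.cos(t),np.sin(t)],b@[-np.sin(t),np.cos(t)])
Q=P[(P[:,0]>.54)&(P[:,0]<.568)]
for y in np.arange(-.02,.09,.004):
    k=Q[(Q[:,1]>y)&(Q[:,1]<y+.004)]; print(round(y+.002,3),len(k),np.median(k[:,2]).round(4) if len(k) else 0, end=" | ")
im,d=cams.get_image("scene"); e=cv2.resize(im[120:220,220:360],None,fx=5,fy=5)[:225*2]
cv2.imwrite("pics/end.png",cv2.resize(np.vstack([a,e[:,:700]]),None,fx=.7,fy=.7)[:,:,::-1])
E
```

```text
19.35 [ 0.55834326 -0.12164571  0.24132187] [0.36510163 0.82214447 0.40696649]Traceback (most recent call last):
  File "<stdin>", line 4, in <module>
  File "h.py", line 15, in atd
    o,d=ray(n,u,v); return o+d*dep
        ~~~^^^^^^^
  File "h.py", line 7, in ray
    f,cx,cy,k1,V=cal(n)
                 ~~~^^^
  File "h.py", line 4, in cal
    c=cams.calibration(n); f=200/np.tan(np.radians(c["vertical_fov"])/2)
ValueError: time passes only in moves, steps and waits
```

```bash
sed -i 's/^def cal/import functools\n@functools.cache\ndef cal/' h.py; python3 - <<'E'
from h import *
im,d=cams.get_image("top"); a=cv2.resize(im[170:245,340:480],None,fx=5,fy=5)
P=np.array([atd("top",u,v,d[v,u]) for v in range(180,235) for u in range(345,470)])
c=P[(P[:,2]>.205)&(P[:,2]<.225)]; x=cv2.minEnclosingCircle((c[:,:2]*1000).astype(np.float32)); print("cap",len(c),x)
b=np.array([x[0][0]/1000-.5498,x[0][1]/1000-.049]); t=np.radians(2.7); print("local",b@[np.cos(t),np.sin(t)],b@[-np.sin(t),np.cos(t)])
Q=P[(P[:,0]>.54)&(P[:,0]<.568)]
for y in np.arange(-.02,.09,.004):
    k=Q[(Q[:,1]>y)&(Q[:,1]<y+.004)]; print(round(y+.002,3),len(k),np.median(k[:,2]).round(4) if len(k) else 0, end=" | ")
im,d=cams.get_image("scene"); e=cv2.resize(im[120:220,220:360],None,fx=5,fy=5)[:450]
cv2.imwrite("pics/end.png",cv2.resize(np.vstack([a,e]),None,fx=.7,fy=.7)[:,:,::-1])
E
```

```text
cap 297 ((547.5993041992188, 120.4942626953125), 17.544660568237305)
local 0.0011695882084073236 0.07151856209248536
-0.018 26 0.0936 | -0.014 18 0.0936 | -0.01 0 0 | -0.006 0 0 | -0.002 11 0.129 | 0.002 54 0.1272 | 0.006 24 0.1172 | 0.01 29 0.1183 | 0.014 28 0.1183 | 0.018 27 0.1185 | 0.022 26 0.1178 | 0.026 31 0.1182 | 0.03 23 0.118 | 0.034 28 0.1182 | 0.038 24 0.1184 | 0.042 25 0.1181 | 0.046 29 0.1183 | 0.05 29 0.1187 | 0.054 23 0.1179 | 0.058 16 0.1186 | 0.062 33 0.1291 | 0.066 34 0.119 | 0.07 0 0 | 0.074 21 0.1422 | 0.078 31 0.1428 | 0.082 32 0.1421 | 0.086 15 0.1411 | 0.09 0 0 |
```

View pics/end.png

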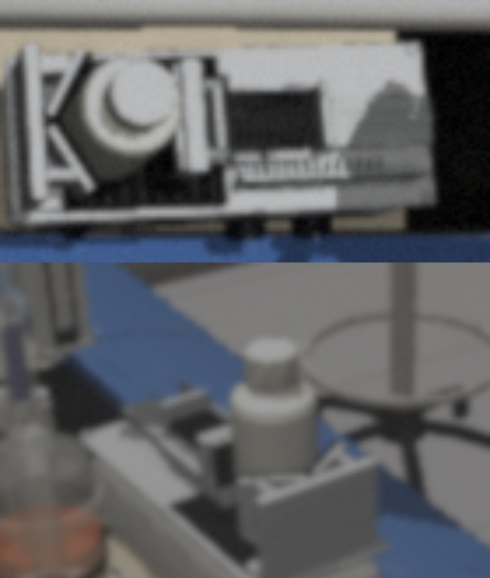

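The bottle is upright, seated in the V and gripped. The button is back at its original height, so the lock has caught, and the arm is clear. Handing in.

```bash
python3 -c "
from rig import ticket
print(ticket.close_job())"
```

```text
the job is handed in; nothing more can be done
None
```

I loaded the shaker and handed the job in. In the final images the white bottle stands upright in the V, held by the spring pad, with the release button back up. The jaw's lock and grip force could only be judged from those images, and hand-in returned no verdict.

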